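# Sort loose hardware into the sample bins

### The job

Put away the five loose pieces of hardware lying on the bench: both hex nuts, both ball bearings and the angle bracket each go into the red bin that carries a sample of the same kind on its ledge. Everything should end up lying flat on the floor of its bin, side by side and not on top of one another, with the bracket standing on its foot as it does now. Leave the coffee mug where it stands.

Things in the scene. Friction and masses are not known exactly. Their poses are not given: they have to be found in the camera images.
- nut_large: Large steel hex nut, 36 mm across flats, 42 mm across corners, 19 mm high, with a 22 mm bore. Origin at its centre (9.5 mm above what it lies on); z is the bore's axis, x points square to one flat (the others follow every 60 degrees). About 110 g. Starts lying flat on the table, at any yaw, with at least 25 mm free all round it.
- nut_small: Small steel hex nut, 24 mm across flats, 28 mm across corners, 13 mm high, with a 14 mm bore. Origin at its centre (6.5 mm above what it lies on); z is the bore's axis, x points square to one flat (the others follow every 60 degrees). About 40 g. Starts lying flat on the table, at any yaw, with at least 25 mm free all round it.
- bearing_large: Large ball bearing, a round steel ring with a black seal, 52 mm outside diameter, 20 mm bore, 15 mm high. Origin at its centre (7.5 mm above what it lies on); z is its axis. About 140 g. Starts lying flat on the table, at any yaw, with at least 25 mm free all round it.
- bearing_small: Small ball bearing, a round steel ring with a black seal, 32 mm outside diameter, 12 mm bore, 10 mm high. Origin at its centre (5 mm above what it lies on); z is its axis. About 40 g. Starts lying flat on the table, at any yaw, with at least 25 mm free all round it.
- bracket: L-shaped aluminium bracket standing on its foot: foot 40 (x) by 30 (y) by 5 mm; at the foot's -x end the upright leg, 5 mm thick (x), 30 mm wide (y), rises to 40 mm above the table, its middle 17.5 mm from the origin. Grip the leg across its 30 mm width. Origin under the foot's centre, z up. About 60 g. Any yaw; at least 25 mm free all round.
- bin_nuts: Red open bin fixed to the table, 128 (x) by 144 (y) by 30 mm high; walls and floor 4 mm thick. Origin under the centre of the open part, at table height. On its far side (+x) a ledge 45 mm deep, 12 mm high, carries a sample fixed for good: a hex nut, 30 mm across flats. The three bins differ only by their samples; they stand in a row along y in any order, yaw within 0.1 rad.
- bin_bearings: Red open bin fixed to the table, 128 (x) by 144 (y) by 30 mm high; walls and floor 4 mm thick. Origin under the centre of the open part, at table height. On its far side (+x) a ledge 45 mm deep, 12 mm high, carries a sample fixed for good: a ball bearing, 42 mm across. The three bins differ only by their samples; they stand in a row along y in any order, yaw within 0.1 rad.
- bin_brackets: Red open bin fixed to the table, 128 (x) by 144 (y) by 30 mm high; walls and floor 4 mm thick. Origin under the centre of the open part, at table height. On its far side (+x) a ledge 45 mm deep, 12 mm high, carries a sample fixed for good: an angle bracket, 34 mm tall. The three bins differ only by their samples; they stand in a row along y in any order, yaw within 0.1 rad.
- mug: White coffee mug, 76 mm across and 90 mm high, with a handle on its own +y side; stands loose on the table to the left (+y) of the bins. Origin under its centre. Not to be moved.
Things that resemble listed ones, but are neither listed nor needed, are in the scene too. Leave any green look-alike of the bearing_large alone.

How it is judged:
By the outcome, as a careful person would: the job done as asked, in the order asked, and still so for the second after the job is handed in, with the robot touching nothing.
It also fails if it takes over 99 s, if anything falls off the work surface, if the arm or the gripper's body presses on something with over 40 N, if the wrist force passes 120 N, or if a joint passes its speed limit or range.

### The arm

A 6-joint arm with a two-finger parallel gripper is mounted at the origin on the work surface. World frame = base frame: x ahead of the robot, y to its left, z up, the work surface at z = 0. Lengths are in m, angles in rad, forces in N, time in s.
With the tool pointing down it reaches from about 0.35 to 0.875 m from the base axis. Payload 15.5 kg.
Tool frame: the origin (TCP) lies on the centre line of the jaws, within the pads' length; the fingertips stand 22 mm ahead of it and the grasp point (between the pads) lies 3 mm ahead of it; z points along the fingers, y is the line along which they close (so a half turn about z gives the same grasp; the last joint's range is limited). The gripper opens to 85 mm and grips with 20 to 120 N. Pads are 22 mm wide; open, the fingers measure 114 mm over their backs; the gripper's body (76 mm by 85 mm) begins 54 mm behind the grasp point. The pads swing forward as they close: fully open they stand 13 mm farther back than shut.
Start: joints at [-0.096, 0.494, 1.345, -0, 1.302, -0.096], TCP at [0.625, 0, 0.253] pointing down, gripper open.
Joint ranges: [-2.91, 2.91], [-0.82, 2.16], [0.22, 2.67], [-1.22, 4.37], [0.12, 2.79], [-3.08, 3.08]. Speed limits (rad/s): [1.89, 1.89, 2.57, 3.01, 3.01, 3.01].

### API

Orientations are given as a unit quaternion [w, x, y, z].
In Python, from workcell import robot, eyes, job gives the robot as it stands. The module is installed in compiled form; this text tells all that it offers.
- The arm moves only by the shell command python3 -m jog, which reads ROWS from standard input. ROWS is a JSON list of rows, 1 to 5 of them, each of 5 numbers: the opening from 0.0 (shut) to 1.0 (fully open), then dx, dy, dz in shares of 0.25 m (1.0 is 0.25 m), then a turn about the tool's z in fractions of the full range, 1 being 45 degrees; each row is the pose to reach, as a shift and turn from the pose commanded when the command began, along the tool's axes at that moment; what a row does not reach only later rows make up. A row lasts 1/8 s, in which the tool goes at most 0.0625 m and 0.188 rad, less where a joint would pass 70% of its speed; a pose out of reach is approached as far as the arm can. The fingers move at their own pace and stop on an object; the grip force is fixed at half the most. Time passes only in rows, so rows that do not move let the fingers close. It prints the time, the measured TCP pose, the force, the opening and the grip force at its end. A shift or turn number past 1, either way, is cut back to 1. Input that does not fit is refused with a message, and nothing moves.
- robot.get_obs(): the state, without advancing time (a new reading comes with each control period).
- eyes.capture(name): name is "scene" or "side" or "wrist"; returns (picture, depth): 480x640x3 uint8, blue, green, red; 480x640 float32, m along the optical axis (not along the pixel's ray), 0 where there is no reading.
- eyes.get_calibration(name): a dict with "fx", "fy", "cx", "cy" (pixels), "k1" (the pictures are not rectified: a ray, as slopes to the right and down, at radius r is drawn at 1 + k1 r^2 times it, then the intrinsics apply), "eye" and "attitude" of the camera in the world. Camera axes: x right, y down, z forward; pixel columns grow to the right and rows downward; lengths in m; the calibration is good to about 2 mm. A picture is of the moment at which its call begins: read the wrist's pose just before it. get_calibration takes no time and is no camera call; for the wrist camera it gives the pose at the moment of the call.
- job.hand_in(): hands the job in; it is judged then, once.
The state is a dict: "time_s": time; "joints": joint angles; "qd": joint speeds; "tau": joint torques, N m; "eef_pos": TCP position; "eef_rot": TCP orientation; "contact_force": force on the tool from outside, world axes, zero at the start; "ft_torque": the same for the moment, N m; "gripper_width": opening from 0.0 (shut) to 1.0 (fully open); "grasp_force": force on a finger pad.
Only numpy, scipy, OpenCV 4.12 (cv2) and the standard library are available. Lean on these libraries where they do the work, as an engineer would, in place of code of your own. Each camera call takes 0.05 s, during which the arm holds its last target. There are 200 camera calls.

## Working session

There is one attempt and no reset: what is moved stays moved. The work goes in short steps, Python scripts to look and compute and a shell command to move; the robot and the scene stay as the last step left them, time stands still between calls to the robot, and variables do not carry over. Pictures are saved under pics/ and viewed, at most 14 in all, crops included, and the job is handed in when it is done.

```bash
mkdir -p pics; cat > h.py <<'E'
import numpy as np, cv2
from scipy.spatial.transform import Rotation as R
from workcell import robot, eyes, job
def q2R(q): return R.from_quat([q[1],q[2],q[3],q[0]]).as_matrix()
def cal(n):
    c=eyes.get_calibration(n); a=np.array(c['attitude'],float)
    return c,(q2R(a) if a.size==4 else a.reshape(3,3)),np.array(c['eye'])
def cloud(n):
    """world xyz per pixel"""
    C=cal(n); p,d=eyes.capture(n); return p,d,pts(C,d)
def rays(c,uv):
    K=np.array([[c['fx'],0,c['cx']],[0,c['fy'],c['cy']],[0,0,1]])
    return cv2.undistortPoints(np.array(uv,np.float64).reshape(-1,1,2),K,np.array([c['k1'],0,0,0,0.]))[:,0]
def pts(C,d):
    c,A,e=C; h,w=d.shape; v,u=np.mgrid[:h,:w]
    r=rays(c,np.stack([u,v],-1)).reshape(h,w,2)
    P=np.dstack([r,np.ones((h,w))])*d[...,None]
    P=P@A.T+e; P[d==0]=np.nan; return P
E
python3 - <<'E'
from h import *
for n in ('scene','side','wrist'):
    c,A,e=cal(n); print(n,{k:np.round(v,4) for k,v in c.items()})
    p,d,P=cloud(n); cv2.imwrite(f'pics/{n}0.png',p); np.savez(f'{n}0.npz',p=p,P=P)
print({k:np.round(v,3) for k,v in robot.get_obs().items()})
E
```

```text
scene {'fx': np.float64(502.8681), 'fy': np.float64(502.8681), 'cx': np.float64(316.555), 'cy': np.float64(237.5226), 'k1': np.float64(0.0141), 'eye': array([ 1.1104, -0.1431,  0.8749]), 'attitude': array([-0.2631,  0.7577,  0.5615, -0.2036])}
side {'fx': np.float64(443.968), 'fy': np.float64(443.968), 'cx': np.float64(324.0934), 'cy': np.float64(242.3657), 'k1': np.float64(-0.0395), 'eye': array([0.3909, 0.8305, 0.6157]), 'attitude': array([ 0.0373, -0.063 ,  0.8903, -0.4495])}
wrist {'fx': np.float64(432.7162), 'fy': np.float64(432.7162), 'cx': np.float64(325.2727), 'cy': np.float64(238.5674), 'k1': np.float64(-0.0805), 'eye': array([0.6249, 0.0653, 0.3728]), 'attitude': array([ 1.308e-01,  9.914e-01,  1.000e-04, -1.000e-03])}
{'time_s': np.float64(0.15), 'joints': array([-0.095,  0.494,  1.346, -0.   ,  1.303, -0.096]), 'qd': array([-0.001, -0.003, -0.002,  0.   , -0.001,  0.001]), 'tau': array([ 0.0000e+00, -8.8254e+01, -3.8407e+01, -0.0000e+00,  7.0000e-03,
       -0.0000e+00]), 'eef_pos': array([0.625, 0.   , 0.253]), 'eef_rot': array([-0.   ,  0.707,  0.707, -0.   ]), 'contact_force': array([-0.645,  0.269, -0.089]), 'ft_torque': array([-0.041,  0.014,  0.007]), 'grasp_force': np.float64(0.0), 'gripper_width': np.float64(0.999)}
```

View scene.

View pics/scene0.png

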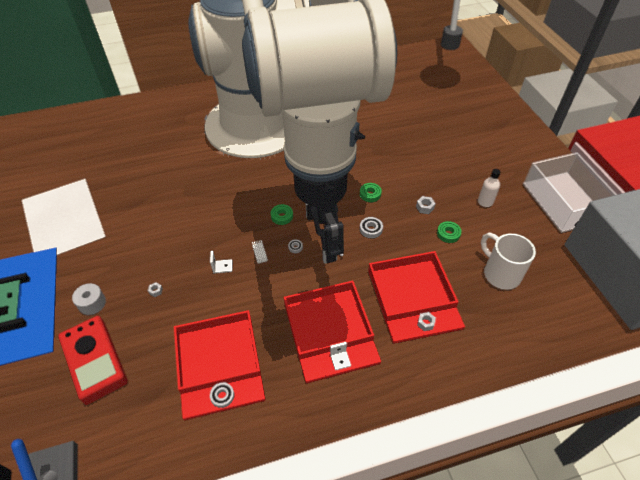

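View pics/side0.png

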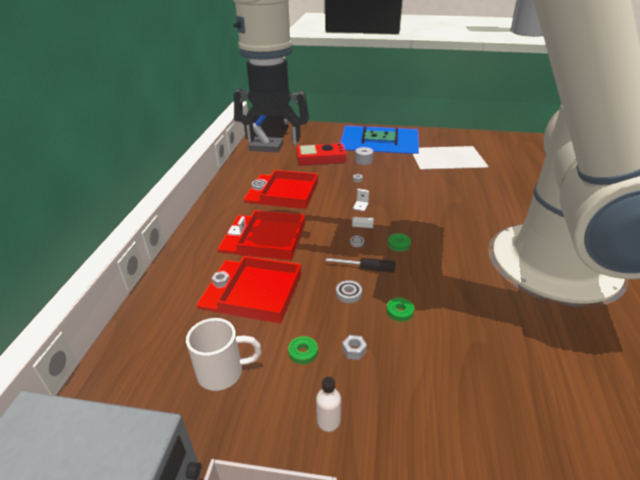

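Candidates, by scene pixel:
- **Large nut:** (426,204).
- **Small nut:** (155,289). The grey roll at (89,298) could be confused with it, but it is too big.
- **Large bearing:** the steel ring at (371,227). The green rings at (282,214), (371,191) and (450,231) are look-alikes.
- **Small bearing:** (295,246).
- **Bracket:** the L-shape at (221,263). The white block at (260,251) is a look-alike, and the sample at (340,357) is fixed.

The bins from left to right are bearings, brackets and nuts. Next I'll take close crops and measurements.

```bash
python3 - <<'E'
from h import *
z=np.load('scene0.npz'); p=z['p'];P=z['P']
a=cv2.resize(p[170:310,130:470],None,fx=2.35,fy=2.35,interpolation=cv2.INTER_CUBIC)
cv2.imwrite('pics/crop1.png',a)
for n,L in {'scene':dict(nl=(426,204),ns=(155,289),bl=(371,227),bs=(295,246),br=(221,263),blk=(260,251),mug=(510,255)),'side':dict(nl=(354,346),ns=(358,178),bl=(349,291),bs=(357,241),br=(361,200),blk=(362,222))}.items():
    P=np.load(n+'0.npz')['P']
    print(n,'table z',np.round(np.nanmedian(P[300:310,380:420,2]) if n=='side' else np.nanmedian(P[180:200,150:200,2]),4))
    for k,(u,v) in L.items():
        q=P[v-32:v+33,u-32:u+33].reshape(-1,3); c=P[v-3:v+4,u-3:u+4].reshape(-1,3); c0=np.nanmedian(c,0)
        q=q[(q[:,2]>.004)&(np.hypot(*(q[:,:2]-c0[:2]).T)<.035)]
        print(k,np.round(c0,3),len(q),'bbmid',np.round((q.max(0)+q.min(0))/2,4),'size',np.round(np.ptp(q,0),3),'zmax',np.round(q[:,2].max(),3)) if len(q) else print(k,c0)
# bins: red pixels
for n in('scene','side'):
    z=np.load(n+'0.npz');p=z['p'].astype(int);P=z['P']
    m=((p[...,2]>120)&(p[...,1]<60)&(p[...,0]<60)&(P[...,0]<.95)&(P[...,0]>.5)&(np.abs(P[...,1])<.35)).astype(np.uint8)
    k,l,s,cc=cv2.connectedComponentsWithStats(m)
    for i in range(1,k):
        if s[i,4]<1500: continue
        q=P[l==i]; w=q[q[:,2]>.026]; f=q[(q[:,2]<.009)]
        r=cv2.minAreaRect(w[:,:2].astype(np.float32)); print(n,cc[i].round(),'rim',np.round(r[0],4),np.round(r[1],4),r[2],'floor',np.round(f.mean(0),3), 'zmax',q[:,2].max().round(3))
E
```

```text
scene table z 0.0003
nl [0.415 0.318 0.01 ] 230 bbmid [0.4147 0.3214 0.0138] size [0.059 0.055 0.019] zmax 0.023
ns [ 0.466 -0.31   0.01 ] 129 bbmid [ 0.4626 -0.3088  0.0104] size [0.041 0.056 0.012] zmax 0.017
bl [0.44  0.173 0.006] 362 bbmid [0.4453 0.1699 0.0127] size [0.055 0.05  0.017] zmax 0.021
bs [ 0.447 -0.006  0.009] 148 bbmid [ 0.4425 -0.0078  0.0101] size [0.052 0.037 0.012] zmax 0.016
br [ 0.442 -0.169  0.004] 229 bbmid [ 0.4388 -0.1694  0.0232] size [0.059 0.053 0.038] zmax 0.042
blk [ 0.439 -0.082  0.012] 175 bbmid [ 0.4381 -0.0873  0.0111] size [0.051 0.028 0.014] zmax 0.018
mug [0.618 0.414 0.027] 772 bbmid [0.6278 0.4052 0.0524] size [0.047 0.048 0.084] zmax 0.094
side table z 0.0106
nl [0.421 0.305 0.003] 364 bbmid [0.4201 0.3149 0.0122] size [0.039 0.04  0.016] zmax 0.02
ns [ 0.466 -0.303  0.009] 54 bbmid [ 0.4664 -0.3068  0.0092] size [0.024 0.034 0.01 ] zmax 0.014
bl [0.444 0.164 0.006] 419 bbmid [0.4436 0.1723 0.0108] size [0.049 0.052 0.013] zmax 0.017
bs [0.442 0.002 0.009] 103 bbmid [ 0.4427 -0.0036  0.0079] size [0.029 0.033 0.007] zmax 0.012
br [ 0.448 -0.183  0.009] 180 bbmid [ 0.446  -0.1695  0.0225] size [0.034 0.043 0.037] zmax 0.041
blk [ 0.437 -0.075  0.012] 163 bbmid [ 0.4348 -0.0827  0.0099] size [0.05  0.029 0.012] zmax 0.016
scene [411. 286.] rim [0.621  0.1913] [0.1455 0.1303] 85.42864227294922 floor [0.615 0.196 0.004] zmax 0.035
scene [327. 319.] rim [0.6442 0.0058] [0.1447 0.1302] 88.46248626708984 floor [0.639 0.007 0.004] zmax 0.034
scene [216. 352.] rim [ 0.6481 -0.2111] [0.1438 0.1306] 86.98849487304688 floor [ 0.643 -0.212  0.004] zmax 0.034
scene [221. 397.] rim [0. 0.] [0. 0.] 0.0 floor [ 0.746 -0.229  0.007] zmax 0.017
side [285. 189.] rim [ 0.6462 -0.2108] [0.151  0.1296] 87.54058074951172 floor [ 0.654 -0.216  0.004] zmax 0.034
side [259. 268.] rim [0.6299 0.1006] [0.1516 0.352 ] 6.221112251281738 floor [0.634 0.115 0.004] zmax 0.033
```

View pics/crop1.png

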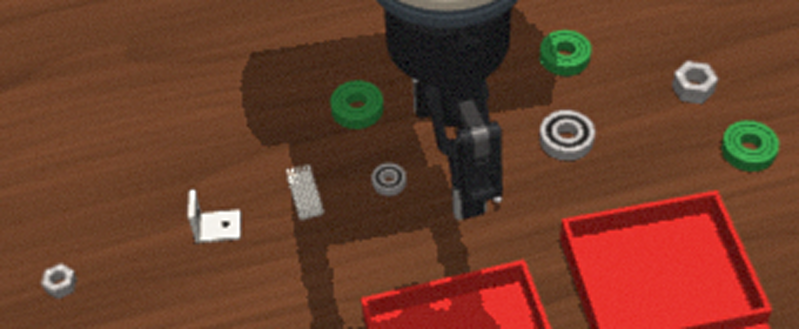

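View pics/wrist0.png

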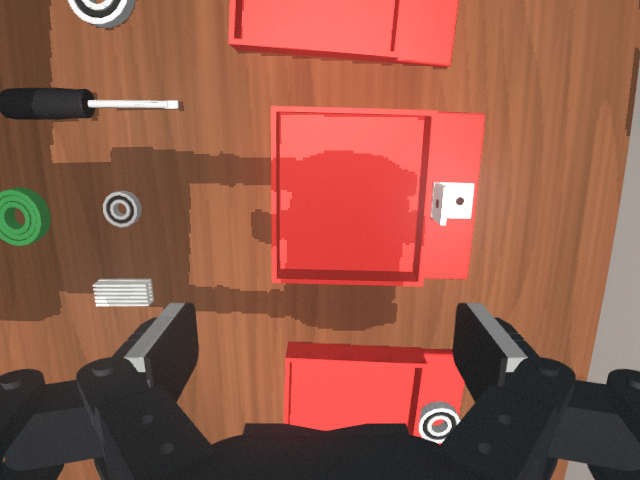

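The crop confirms all five picks: steel nuts at crop pixels (59,281) and (694,82), steel bearings at (389,179) and (567,135), and the L-bracket at (215,224). The finned block at (304,192) is not wanted. The wrist view shows the brackets bin ahead at (350,195) and the small bearing at (121,209). Next I'll move over the left half and measure with the wrist camera.

The manual's scale: shifts go in shares of 0.25 m and turns go in shares of 45 degrees. Converting my numbers, -0.155 m / 0.25 = -0.62, 0.15 m / 0.25 = 0.6.

```bash
echo '[[1, 0.15, -0.16, 0, 0], [1, 0.3, -0.32, 0, 0], [1, 0.45, -0.48, 0, 0], [1, 0.6, -0.62, 0, 0], [1, 0.6, -0.62, 0, 0]]' | python3 -m jog
cat > m.py <<'E'
from h import *
def obj(p,P,xy,top,name=None,r=.04):
    """min-area rect / circle of points above 4 mm near xy, plus hex yaw from top face"""
    D=np.hypot(P[...,0]-xy[0],P[...,1]-xy[1])
    m=(P[...,2]>top*0.5)&(D<r); q=P[m][:,:2].astype(np.float32)
    if len(q)<20: return print(name,'few',len(q))
    c,rad=cv2.minEnclosingCircle(q); R_=cv2.minAreaRect(q); h=cv2.convexHull(q)
    mm=cv2.moments(h); cen=np.array([mm['m10'],mm['m01']])/mm['m00']
    best=[]
    for a in np.radians(np.arange(0,60,1)):
        w=[np.ptp(q@np.array([np.cos(a+k*np.pi/3),np.sin(a+k*np.pi/3)])) for k in range(3)]
        best.append((sum(w),np.degrees(a)))
    print(name,len(q),'cen',cen.round(4),'circ',np.round(c,4),round(rad,4),'rect',np.round(R_[0],4),np.round(R_[1],4),round(R_[2],1),'flat yaw deg',round(min(best)[1]),'w',round(min(best)[0]/3,4),'max',round(max(best)[0]/3,4),'zmed',np.median(P[m][:,2]).round(4))
E
python3 - <<'E'
from m import *
p,d,P=cloud('wrist'); cv2.imwrite('pics/w1.png',p); np.savez('w1.npz',p=p,P=P)
obj(p,P,(.42,.315),.019,'nl'); obj(p,P,(.444,.171),.015,'bl')
print(np.nanmedian(P[200:260,:,2]))
z=np.load('wrist0.npz'); obj(z['p'],z['P'],(.443,-.004),.01,'bs',.03)
E
```

```text
time_s: 0.78
eef_pos: [0.4675, 0.1518, 0.2533]
eef_rot: [-0.001, 0.706, 0.708, -0.0]
contact_force: [0.9, -0.7, 0.2]
gripper_width: 1.005
grasp_force: 0.0
nl 662 cen [0.4212 0.3036] circ [0.4213 0.3099] 0.0189 rect [0.4212 0.3029] [0.0153 0.0376] 89.8 flat yaw deg 30 w 0.027 max 0.0305 zmed 0.0183
bl 33972 cen [0.4431 0.1673] circ [0.4444 0.1677] 0.0399 rect [0.4426 0.1691] [0.0757 0.0515] 27.8 flat yaw deg 50 w 0.0652 max 0.0669 zmed 0.3081
-0.0002534059342469419
bs 899 cen [ 0.4451 -0.0057] circ [ 0.4451 -0.006 ] 0.0163 rect [ 0.4454 -0.0057] [0.0309 0.0309] 78.2 flat yaw deg 48 w 0.0312 max 0.0314 zmed 0.009
```

View pics/w1.png

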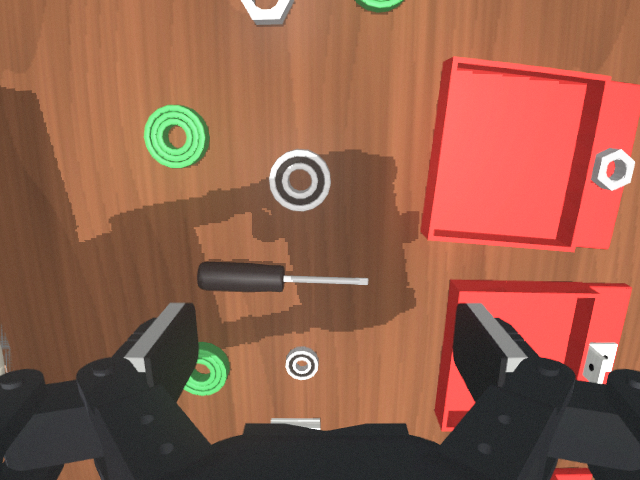

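In the tool's units: 0.11 m / 0.25 = 0.44, 0.06 m / 0.25 = 0.24.

```bash
sed -i 's/&(D<r)/\&(P[...,2]<top+.012)\&(D<r)/' m.py; python3 - <<'E'
from m import *
z=np.load('w1.npz'); p,P=z['p'],z['P']
obj(p,P,(.444,.171),.015,'bl'); obj(p,P,(.444,-.005),.010,'bs',.028)
E
echo '[[1, 0.24, -0.08, 0, 0], [1, 0.44, -0.18, 0, 0], [1, 0.44, -0.18, 0, 0]]' | python3 -m jog
python3 - <<'E'
from m import *
p,d,P=cloud('wrist'); np.savez('w2.npz',p=p,P=P); cv2.imwrite('pics/w2.png',p)
obj(p,P,(.42,.315),.019,'nl');obj(p,P,(.444,.171),.015,'bl')
E
```

```text
bl 2603 cen [0.4455 0.1707] circ [0.4455 0.1703] 0.0262 rect [0.4454 0.1709] [0.051  0.0511] 1.9 flat yaw deg 0 w 0.0513 max 0.0518 zmed 0.0138
bs 743 cen [ 0.4447 -0.0052] circ [ 0.4448 -0.0052] 0.0164 rect [ 0.4446 -0.0053] [0.0319 0.0311] 81.2 flat yaw deg 28 w 0.0316 max 0.0322 zmed 0.0087
time_s: 1.2
eef_pos: [0.4243, 0.2622, 0.2532]
eef_rot: [-0.0, 0.706, 0.708, 0.0]
contact_force: [0.3, -0.0, -0.4]
gripper_width: 0.995
grasp_force: 0.0
nl 1183 cen [0.4209 0.3135] circ [0.421  0.3137] 0.0204 rect [0.4211 0.3136] [0.0403 0.0356] 0.5 flat yaw deg 31 w 0.0358 max 0.0405 zmed 0.0184
bl 2186 cen [0.4455 0.1708] circ [0.4453 0.1708] 0.0261 rect [0.4457 0.1709] [0.0506 0.0516] 0.3 flat yaw deg 1 w 0.051 max 0.0518 zmed 0.0137
```

In the tool's units: 0.13 m / 0.25 = 0.52, 0.0515 m / 0.25 = 0.206, 0.506 rad / 0.7854 = 0.6443.

```bash
echo '[[0.7, 0.206, -0.014, 0.12, 0.2165], [0.7, 0.206, -0.014, 0.32, 0.4329], [0.7, 0.206, -0.014, 0.52, 0.6443], [0.7, 0.206, -0.014, 0.52, 0.6443], [0.7, 0.206, -0.014, 0.52, 0.6443]]' | python3 -m jog; python3 - <<'E'
from m import *
p,d,P=cloud('wrist'); cv2.imwrite('pics/w3.png',p)
obj(p,P,(.42,.315),.019,'nl')
o=robot.get_obs(); print(o['eef_pos'],q2R(o['eef_rot']).round(3).tolist())
# fingertips in wrist cloud relative to tool
T=(P-o['eef_pos'])@q2R(o['eef_rot']); m=(d>0)&(d<.25)&(np.abs(T[...,0])<.012)&(T[...,2]<.04)
print('tool z max of fingers',np.nanmax(T[m][:,2]), np.abs(T[m&(T[...,2]>.0)][:,1]).min())
E
```

```text
time_s: 1.88
eef_pos: [0.4229, 0.3112, 0.1247]
eef_rot: [0.0, 0.861, 0.509, 0.001]
contact_force: [-0.3, 1.0, 0.6]
gripper_width: 0.694
grasp_force: 0.0
nl 2797 cen [0.421  0.3134] circ [0.4211 0.3135] 0.0208 rect [0.421  0.3135] [0.0414 0.036 ] 61.8 flat yaw deg 31 w 0.0365 max 0.0412 zmed 0.0183
[0.42302044 0.31151315 0.12515914] [[0.483, 0.876, 0.002], [0.876, -0.483, 0.001], [0.002, 0.001, -1.0]]
tool z max of fingers 0.01883894381605908 0.029325583466422483
```

View pics/w3.png

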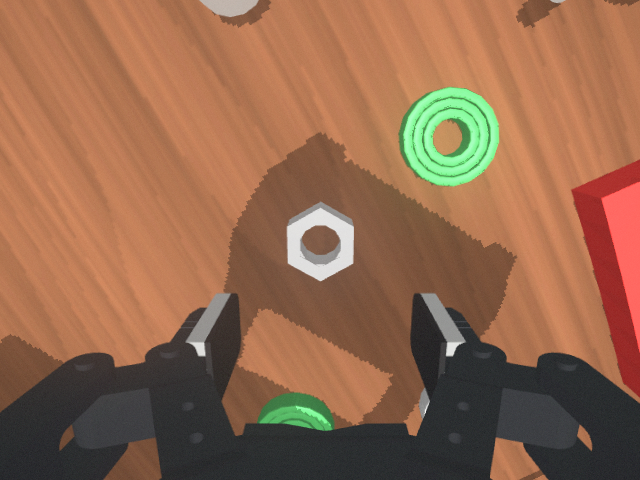

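In the tool's units: 0.1 m / 0.25 = 0.4, 0.05 m / 0.25 = 0.2.

```bash
echo '[[0.7, 0.004, -0.01, 0.2, 0], [0.7, 0.004, -0.01, 0.4, 0], [0.7, 0.004, -0.01, 0.4, 0], [0.1, 0.004, -0.01, 0.4, 0], [0.1, 0.004, -0.01, 0.4, 0]]' | python3 -m jog; echo '[[0.1, 0, 0, 0, 0], [0.1, 0, 0, 0, 0], [0.1, 0, 0, 0, 0]]' | python3 -m jog
```

```text
time_s: 2.55
eef_pos: [0.4212, 0.3143, 0.026]
eef_rot: [0.0, 0.861, 0.508, 0.002]
contact_force: [0.4, -2.2, 8.8]
gripper_width: 0.407
grasp_force: 59.2
time_s: 2.92
eef_pos: [0.4211, 0.3143, 0.026]
eef_rot: [0.0, 0.861, 0.508, 0.002]
contact_force: [-1.5, -1.9, 9.3]
gripper_width: 0.403
grasp_force: 59.4
```

In the tool's units: 0.2215 m / 0.25 = 0.886, -0.09 m / 0.25 = -0.36, -0.426 rad / 0.7854 = -0.5424.

```bash
echo '[[0.1, 0, 0, -0.2, 0], [0.1, 0.016, 0.2, -0.36, -0.1273], [0.1, 0.036, 0.44, -0.36, -0.2546], [0.1, 0.056, 0.68, -0.36, -0.4074], [0.1, 0.072, 0.886, -0.36, -0.5424]]' | python3 -m jog; echo '[[0.1, 0, 0, 0, 0], [0.1, 0, 0, 0, 0]]' | python3 -m jog; python3 - <<'E'
from m import *
o=robot.get_obs(); print(o['eef_pos'],q2R(o['eef_rot']).round(3).tolist())
p,d,P=cloud('wrist'); cv2.imwrite('pics/w4.png',p)
E
```

```text
time_s: 3.55
eef_pos: [0.6249, 0.2209, 0.1165]
eef_rot: [0.001, 0.734, 0.68, 0.002]
contact_force: [-0.7, 1.2, -0.2]
gripper_width: 0.402
grasp_force: 60.9
time_s: 3.8
eef_pos: [0.6221, 0.222, 0.115]
eef_rot: [0.0, 0.735, 0.678, 0.001]
contact_force: [0.2, 0.7, -0.5]
gripper_width: 0.396
grasp_force: 61.0
[0.62209478 0.22203299 0.11495468] [[0.081, 0.997, 0.001], [0.997, -0.081, 0.0], [0.001, 0.001, -1.0]]
```

View pics/w4.png

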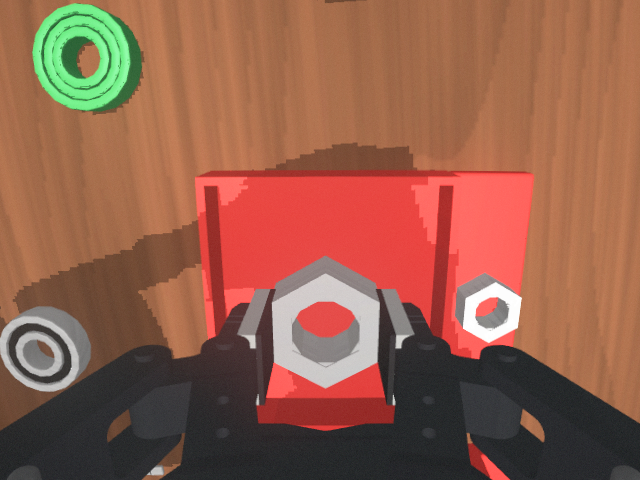

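The nut at (325,325) is held square above the nuts bin, whose interior spans columns 213–440. Lowering it now.

```bash
echo '[[0.1, 0, 0, 0.18, 0], [0.1, 0, 0, 0.3, 0], [0.1, 0, 0, 0.334, 0], [0.1, 0, 0, 0.334, 0]]' | python3 -m jog; echo '[[0.6, 0, 0, 0, 0], [0.6, 0, 0, 0, 0], [0.6, 0, 0, 0, 0], [0.6, 0, 0, -0.2, 0], [0.7, 0, 0, -0.4, 0]]' | python3 -m jog
```

```text
time_s: 4.35
eef_pos: [0.6217, 0.2227, 0.031]
eef_rot: [0.0, 0.735, 0.679, 0.0]
contact_force: [-0.2, -0.2, -0.2]
gripper_width: 0.405
grasp_force: 61.3
time_s: 4.97
eef_pos: [0.6219, 0.2219, 0.1306]
eef_rot: [-0.0, 0.735, 0.678, -0.001]
contact_force: [1.1, 1.5, 0.3]
gripper_width: 0.702
grasp_force: 0.0
```

In the tool's units: -0.172 m / 0.25 = -0.688, -0.115 m / 0.25 = -0.46, -0.08 rad / 0.7854 = -0.1019.

```bash
echo '[[0.8, -0.088, -0.228, 0, -0.0382], [0.8, -0.176, -0.46, 0, -0.1019], [0.8, -0.262, -0.688, 0, -0.1019], [0.8, -0.262, -0.688, 0, -0.1019], [0.8, -0.262, -0.688, 0, -0.1019]]' | python3 -m jog; python3 - <<'E'
from m import *
o=robot.get_obs(); print(o['eef_pos'],q2R(o['eef_rot']).round(3).tolist())
p,d,P=cloud('wrist')
obj(p,P,(.444,.171),.015,'bl')
E
```

```text
time_s: 5.6
eef_pos: [0.4465, 0.1707, 0.1302]
eef_rot: [0.0, 0.707, 0.707, 0.001]
contact_force: [0.0, 0.6, -0.2]
gripper_width: 0.801
grasp_force: 0.0
[0.44654006 0.17065375 0.13023277] [[0.0, 1.0, 0.002], [1.0, -0.0, 0.0], [0.0, 0.002, -1.0]]
bl 5478 cen [0.4455 0.1706] circ [0.4454 0.1706] 0.026 rect [0.4456 0.1707] [0.0511 0.051 ] 84.8 flat yaw deg 4 w 0.051 max 0.0516 zmed 0.0138
```

In the tool's units: 0.106 m / 0.25 = 0.424, -0.001 m / 0.25 = -0.004.

```bash
echo '[[0.8, 0, -0.004, 0.22, 0], [0.8, 0, -0.004, 0.424, 0], [0.8, 0, -0.004, 0.424, 0], [0.3, 0, -0.004, 0.424, 0], [0.3, 0, -0.004, 0.424, 0]]' | python3 -m jog; echo '[[0.3, 0, 0, 0, 0], [0.3, 0, 0, 0, 0], [0.3, 0, 0, -0.2, 0], [0.3, 0, 0, -0.36, 0], [0.3, 0, 0, -0.36, 0]]' | python3 -m jog
```

```text
time_s: 6.28
eef_pos: [0.4459, 0.1708, 0.0258]
eef_rot: [0.001, 0.707, 0.707, 0.001]
contact_force: [-0.2, -0.0, -1.4]
gripper_width: 0.577
grasp_force: 62.0
time_s: 6.9
eef_pos: [0.4464, 0.1709, 0.1172]
eef_rot: [0.002, 0.707, 0.707, 0.003]
contact_force: [0.9, -0.4, -1.7]
gripper_width: 0.574
grasp_force: 63.2
```

In the tool's units: -0.25 m / 0.25 = -1, -0.05 m / 0.25 = -0.2.

```bash
echo '[[0.3, -0.2, 0.112, 0, 0], [0.3, -0.4, 0.228, 0, 0], [0.3, -0.6, 0.344, 0, 0], [0.3, -0.8, 0.46, 0, 0], [0.3, -1, 0.576, 0, 0]]' | python3 -m jog; echo '[[0.3, -0.2, 0.112, 0, 0], [0.3, -0.408, 0.236, 0, 0.0637], [0.3, -0.408, 0.236, 0, 0.0637], [0.3, -0.408, 0.236, 0, 0.0637]]' | python3 -m jog; python3 - <<'E'
from m import *
o=robot.get_obs(); print(o['eef_pos'],q2R(o['eef_rot']).round(3).tolist())
p,d,P=cloud('wrist'); cv2.imwrite('pics/w5.png',p)
E
```

```text
time_s: 7.52
eef_pos: [0.5891, -0.0814, 0.1137]
eef_rot: [-0.0, 0.707, 0.707, -0.0]
contact_force: [1.8, 0.3, -1.7]
gripper_width: 0.575
grasp_force: 63.2
time_s: 8.02
eef_pos: [0.6469, -0.1813, 0.1132]
eef_rot: [-0.001, 0.725, 0.689, -0.0]
contact_force: [-0.0, -0.5, -1.5]
gripper_width: 0.574
grasp_force: 63.2
[ 0.64692579 -0.18129989  0.11318341] [[0.05, 0.999, -0.001], [0.999, -0.05, 0.001], [0.001, -0.001, -1.0]]
```

View pics/w5.png

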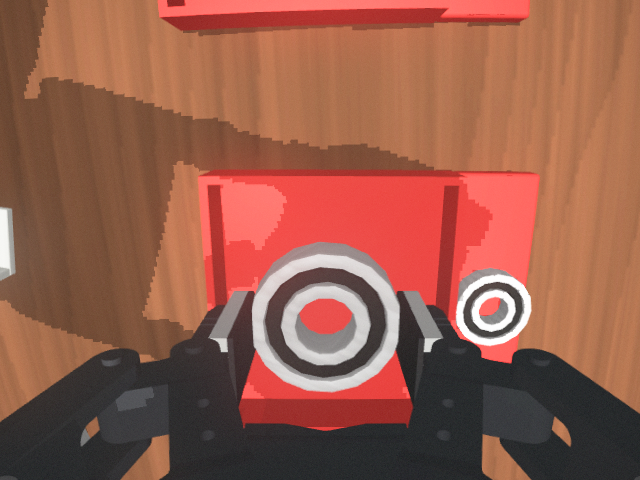

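In the tool's units: 0.085 m / 0.25 = 0.34, 0.075 m / 0.25 = 0.3.

```bash
echo '[[0.3, 0, 0, 0.18, 0], [0.3, 0, 0, 0.3, 0], [0.3, 0, 0, 0.34, 0], [0.3, 0, 0, 0.34, 0]]' | python3 -m jog; echo '[[0.75, 0, 0, 0, 0], [0.75, 0, 0, 0, 0], [0.75, 0, 0, 0, 0], [0.75, 0, 0, -0.2, 0], [0.7, 0, 0, -0.4, 0]]' | python3 -m jog
```

```text
time_s: 8.57
eef_pos: [0.6473, -0.1805, 0.0295]
eef_rot: [-0.0, 0.724, 0.69, -0.0]
contact_force: [-0.1, -0.9, -1.3]
gripper_width: 0.573
grasp_force: 67.3
time_s: 9.2
eef_pos: [0.6472, -0.1814, 0.1296]
eef_rot: [-0.001, 0.725, 0.689, -0.0]
contact_force: [1.1, -0.4, -0.8]
gripper_width: 0.707
grasp_force: 0.0
```

In the tool's units: -0.174 m / 0.25 = -0.696, -0.136 m / 0.25 = -0.544, -0.05 rad / 0.7854 = -0.0637.

```bash
echo '[[0.6, -0.136, -0.172, 0, 0], [0.6, -0.272, -0.344, 0, -0.0637], [0.6, -0.408, -0.52, 0, -0.0637], [0.6, -0.544, -0.696, 0, -0.0637], [0.6, -0.544, -0.696, 0, -0.0637]]' | python3 -m jog; python3 - <<'E'
from m import *
p,d,P=cloud('wrist'); cv2.imwrite('pics/w6.png',p)
o=robot.get_obs(); print(o['eef_pos'],q2R(o['eef_rot']).round(3).tolist())
obj(p,P,(.4665,-.3085),.013,'ns',.03)
E
```

```text
time_s: 9.82
eef_pos: [0.4643, -0.3104, 0.129]
eef_rot: [-0.0, 0.708, 0.706, -0.0]
contact_force: [0.5, 0.0, 0.4]
gripper_width: 0.6
grasp_force: 0.0
[ 0.46591464 -0.30965728  0.12903189] [[0.003, 1.0, 0.0], [1.0, -0.003, 0.0], [0.0, 0.0, -1.0]]
ns 1188 cen [ 0.4696 -0.311 ] circ [ 0.4695 -0.3112] 0.0139 rect [ 0.4696 -0.3112] [0.024  0.0276] 12.6 flat yaw deg 13 w 0.0244 max 0.0275 zmed 0.0122
```

View pics/w6.png

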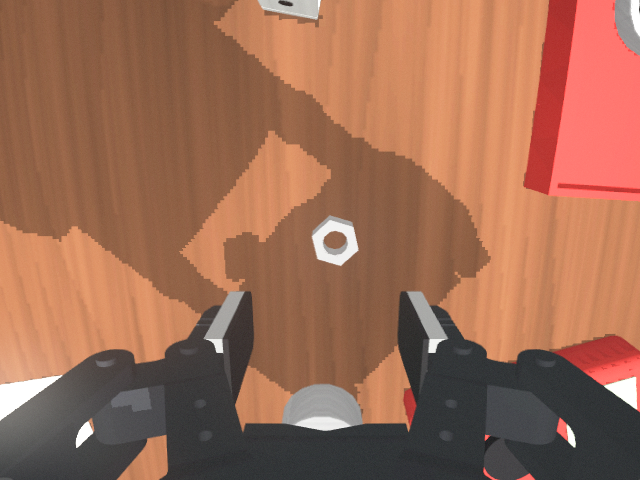

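In the tool's units: 0.105 m / 0.25 = 0.42, 0.004 m / 0.25 = 0.016, -0.227 rad / 0.7854 = -0.289.

```bash
echo '[[0.6, -0.004, 0.016, 0.12, -0.1528], [0.6, -0.004, 0.016, 0.28, -0.289], [0.6, -0.004, 0.016, 0.42, -0.289], [0.6, -0.004, 0.016, 0.42, -0.289], [0, -0.004, 0.016, 0.42, -0.289]]' | python3 -m jog; echo '[[0, 0, 0, 0, 0], [0, 0, 0, 0, 0], [0, 0, 0, 0, 0], [0, 0, 0, -0.2, 0], [0, 0, 0, -0.36, 0]]' | python3 -m jog
```

```text
time_s: 10.5
eef_pos: [0.4719, -0.3097, 0.0248]
eef_rot: [0.0, 0.622, 0.783, 0.0]
contact_force: [-0.2, -0.2, -0.8]
gripper_width: 0.406
grasp_force: 0.0
time_s: 11.12
eef_pos: [0.4714, -0.3099, 0.1164]
eef_rot: [0.001, 0.622, 0.783, -0.0]
contact_force: [1.3, -1.1, -0.2]
gripper_width: 0.256
grasp_force: 59.2
```

In the tool's units: 0.25 m / 0.25 = 1, 0.15 m / 0.25 = 0.6.

```bash
echo '[[0, 0.2, 0.12, 0, 0], [0, 0.4, 0.24, 0, 0], [0, 0.6, 0.36, 0, 0], [0, 0.8, 0.48, 0, 0], [0, 1, 0.6, 0, 0]]' | python3 -m jog; echo '[[0, 0.2, 0.12, 0, 0.1273], [0, 0.4, 0.24, 0, 0.2546], [0, 0.6, 0.36, 0, 0.3909], [0, 0.684, 0.4, 0, 0.3909], [0, 0.684, 0.4, 0, 0.3909]]' | python3 -m jog; python3 - <<'E'
from m import *
p,d,P=cloud('wrist'); cv2.imwrite('pics/w7.png',p)
o=robot.get_obs(); print(o['eef_pos'],q2R(o['eef_rot']).round(3).tolist())
E
```

```text
time_s: 11.75
eef_pos: [0.5618, -0.0305, 0.1153]
eef_rot: [0.001, 0.623, 0.783, 0.001]
contact_force: [1.7, 1.0, -0.9]
gripper_width: 0.256
grasp_force: 59.3
time_s: 12.38
eef_pos: [0.62, 0.1581, 0.1146]
eef_rot: [0.0, 0.734, 0.679, 0.0]
contact_force: [-0.1, 0.4, -0.4]
gripper_width: 0.254
grasp_force: 59.3
[0.61969373 0.15673577 0.11439605] [[0.078, 0.997, 0.0], [0.997, -0.078, -0.0], [-0.0, 0.0, -1.0]]
```

View pics/w7.png

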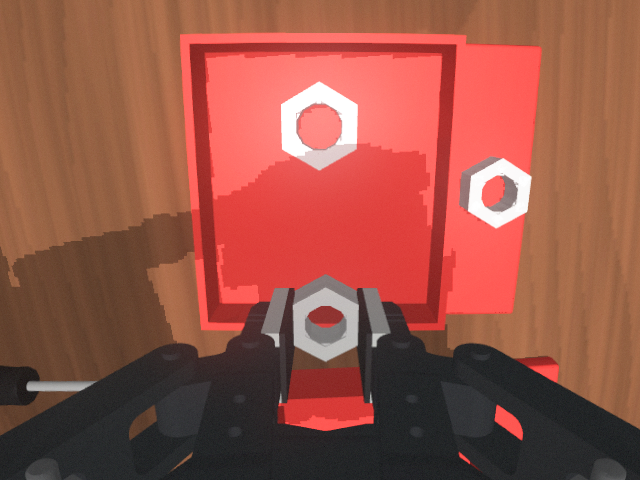

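The large nut lies flat in the bin at (319,126), and the small nut is held at (325,320). It will land around row 247, clear of the wall at row 305.

In the tool's units: 0.085 m / 0.25 = 0.34, 0.075 m / 0.25 = 0.3.

```bash
echo '[[0, 0, 0, 0.18, 0], [0, 0, 0, 0.3, 0], [0, 0, 0, 0.34, 0], [0, 0, 0, 0.34, 0]]' | python3 -m jog; echo '[[0.5, 0, 0, 0, 0], [0.5, 0, 0, 0, 0], [0.5, 0, 0, 0, 0], [0.5, 0, 0, -0.2, 0], [0.5, 0, 0, -0.4, 0]]' | python3 -m jog
```

```text
time_s: 12.92
eef_pos: [0.62, 0.1555, 0.0295]
eef_rot: [0.0, 0.735, 0.678, 0.0]
contact_force: [0.8, 0.5, -0.2]
gripper_width: 0.258
grasp_force: 62.3
time_s: 13.55
eef_pos: [0.6195, 0.1567, 0.1297]
eef_rot: [-0.0, 0.735, 0.678, -0.001]
contact_force: [1.0, -0.4, 0.1]
gripper_width: 0.501
grasp_force: 0.0
```

In the tool's units: -0.175 m / 0.25 = -0.7, -0.161 m / 0.25 = -0.644, -0.08 rad / 0.7854 = -0.1019.

```bash
echo '[[0.6, -0.176, -0.16, 0, 0], [0.6, -0.352, -0.32, 0, -0.1019], [0.6, -0.528, -0.48, 0, -0.1019], [0.6, -0.7, -0.644, 0, -0.1019], [0.6, -0.7, -0.644, 0, -0.1019]]' | python3 -m jog; echo '[[0.6, 0, 0, 0, 0]]' | python3 -m jog; python3 - <<'E'
from m import *
p,d,P=cloud('wrist'); cv2.imwrite('pics/w8.png',p)
o=robot.get_obs(); print(o['eef_pos'],q2R(o['eef_rot']).round(3).tolist())
obj(p,P,(.445,-.0055),.010,'bs',.03)
E
```

```text
time_s: 14.18
eef_pos: [0.4421, -0.0064, 0.1289]
eef_rot: [-0.001, 0.708, 0.706, -0.001]
contact_force: [-0.1, 1.0, -0.1]
gripper_width: 0.604
grasp_force: 0.0
time_s: 14.3
eef_pos: [0.4462, -0.0049, 0.1291]
eef_rot: [0.0, 0.707, 0.707, 0.0]
contact_force: [0.8, -0.1, -0.8]
gripper_width: 0.598
grasp_force: 0.0
[ 0.44647542 -0.00457878  0.12901248] [[-0.0, 1.0, 0.001], [1.0, 0.0, -0.0], [-0.0, 0.001, -1.0]]
bs 2015 cen [ 0.4449 -0.0059] circ [ 0.4449 -0.006 ] 0.0161 rect [ 0.4449 -0.0058] [0.0311 0.0317] 41.3 flat yaw deg 26 w 0.0314 max 0.0317 zmed 0.0088
```

In the tool's units: 0.1055 m / 0.25 = 0.422, -0.0015 m / 0.25 = -0.006.

```bash
echo '[[0.6, -0.004, -0.006, 0.2, 0], [0.6, -0.004, -0.006, 0.36, 0], [0.6, -0.004, -0.006, 0.422, 0], [0.6, -0.004, -0.006, 0.422, 0], [0.1, -0.004, -0.006, 0.422, 0]]' | python3 -m jog; echo '[[0.1, 0, 0, 0, 0], [0.1, 0, 0, 0, 0], [0.1, 0, 0, 0, 0], [0.1, 0, 0, -0.2, 0], [0.1, 0, 0, -0.36, 0]]' | python3 -m jog
```

```text
time_s: 14.98
eef_pos: [0.4447, -0.0055, 0.0237]
eef_rot: [0.0, 0.707, 0.707, 0.0]
contact_force: [0.6, 0.5, -0.3]
gripper_width: 0.4
grasp_force: 0.0
time_s: 15.6
eef_pos: [0.444, -0.0058, 0.1152]
eef_rot: [0.0, 0.707, 0.707, 0.0]
contact_force: [0.8, -0.2, -0.4]
gripper_width: 0.337
grasp_force: 59.4
```

In the tool's units: -0.238 m / 0.25 = -0.952, 0.201 m / 0.25 = 0.804, 0.05 rad / 0.7854 = 0.0637.

```bash
echo '[[0.1, -0.188, 0.16, 0, 0], [0.1, -0.376, 0.32, 0, 0], [0.1, -0.564, 0.48, 0, 0], [0.1, -0.752, 0.64, 0, 0.0637], [0.1, -0.952, 0.804, 0, 0.0637]]' | python3 -m jog; echo '[[0.1, 0, 0, 0, 0], [0.1, 0, 0, 0, 0]]' | python3 -m jog; python3 - <<'E'
from m import *
p,d,P=cloud('wrist'); cv2.imwrite('pics/w9.png',p)
o=robot.get_obs(); print(o['eef_pos'],q2R(o['eef_rot']).round(3).tolist())
E
```

```text
time_s: 16.23
eef_pos: [0.6448, -0.2438, 0.1144]
eef_rot: [0.001, 0.725, 0.689, 0.0]
contact_force: [1.3, 0.1, -0.1]
gripper_width: 0.336
grasp_force: 59.5
time_s: 16.48
eef_pos: [0.643, -0.2418, 0.1135]
eef_rot: [-0.0, 0.725, 0.689, -0.0]
contact_force: [-0.3, 0.9, -0.2]
gripper_width: 0.337
grasp_force: 59.5
[ 0.64281844 -0.24128227  0.1135586 ] [[0.05, 0.999, -0.001], [0.999, -0.05, 0.0], [0.0, -0.001, -1.0]]
```

View pics/w9.png

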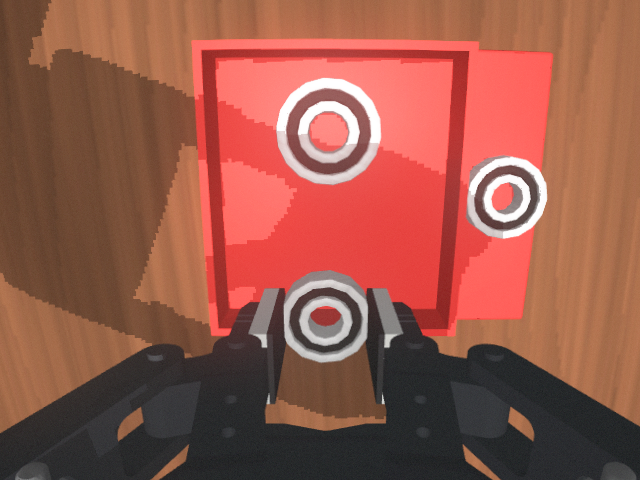

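The large bearing lies flat at (329,131), and the small one is held level at (326,318). Lowering and releasing.

In the tool's units: 0.085 m / 0.25 = 0.34, 0.075 m / 0.25 = 0.3.

```bash
echo '[[0.1, 0, 0, 0.18, 0], [0.1, 0, 0, 0.3, 0], [0.1, 0, 0, 0.34, 0], [0.1, 0, 0, 0.34, 0]]' | python3 -m jog; echo '[[0.55, 0, 0, 0, 0], [0.55, 0, 0, 0, 0], [0.55, 0, 0, 0, 0], [0.55, 0, 0, -0.2, 0], [0.55, 0, 0, -0.4, 0]]' | python3 -m jog; echo '[[0.65, 0.08, -0.2, -0.12, 0], [0.65, 0.12, -0.4, -0.2, 0], [0.65, 0.16, -0.6, -0.2, 0], [0.65, 0.2, -0.82, -0.2, -0.0637], [0.65, 0.2, -0.82, -0.2, -0.0637]]' | python3 -m jog; echo '[[0.65, 0, 0, 0, 0]]' | python3 -m jog;  python3 - <<'E'
from m import *
p,d,P=cloud('wrist'); cv2.imwrite('pics/w10.png',p); np.savez('w10.npz',p=p,P=P)
o=robot.get_obs(); print(o['eef_pos'],q2R(o['eef_rot']).round(3).tolist())
D=np.hypot(P[...,0]-.446,P[...,1]+.17)<.04
for n,lo,hi in(('all',.003,.05),('leg',.03,.05)):
    q=P[D&(P[...,2]>lo)&(P[...,2]<hi)]; r=cv2.minAreaRect(q[:,:2].astype(np.float32)); print(n,len(q),np.round(r[0],4),np.round(r[1],4),round(r[2],1),q[:,2].max())
E
```

```text
time_s: 17.02
eef_pos: [0.6433, -0.2413, 0.0291]
eef_rot: [-0.0, 0.724, 0.69, -0.0]
contact_force: [1.0, -1.0, -0.2]
gripper_width: 0.333
grasp_force: 62.3
time_s: 17.65
eef_pos: [0.6432, -0.242, 0.1292]
eef_rot: [-0.001, 0.725, 0.689, -0.0]
contact_force: [0.5, -1.4, 0.5]
gripper_width: 0.549
grasp_force: 0.0
time_s: 18.27
eef_pos: [0.4372, -0.1804, 0.1784]
eef_rot: [-0.002, 0.707, 0.707, -0.0]
contact_force: [0.5, -0.7, 0.7]
gripper_width: 0.655
grasp_force: 0.0
time_s: 18.4
eef_pos: [0.4419, -0.1824, 0.1788]
eef_rot: [0.001, 0.707, 0.707, 0.0]
contact_force: [1.0, -0.2, -0.6]
gripper_width: 0.647
grasp_force: 0.0
[ 0.44232535 -0.18249852  0.17862359] [[0.0, 1.0, 0.001], [1.0, -0.0, -0.001], [-0.001, 0.001, -1.0]]
all 3065 [ 0.4491 -0.1681] [0.0404 0.03  ] 79.0 0.041435076006777594
leg 527 [ 0.4458 -0.1852] [0.0056 0.0298] 78.9 0.041435076006777594
```

View pics/w10.png

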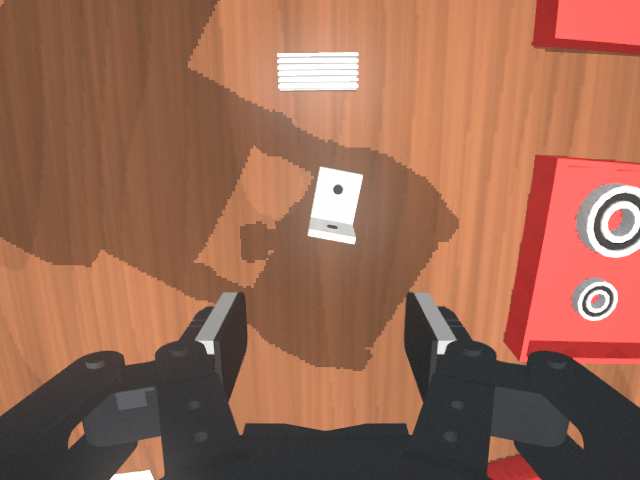

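The bracket is at (335,205), with its leg at the -y end near (332,230), yaw about 79°. Both bearings lie flat and apart in their bin, at (617,220) and (597,300).

In the tool's units: 0.1485 m / 0.25 = 0.594, 0.0035 m / 0.25 = 0.014, 0.192 rad / 0.7854 = 0.2445.

```bash
echo '[[0.6, -0.0108, 0.014, 0.2, 0.1273], [0.6, -0.0108, 0.014, 0.4, 0.2445], [0.6, -0.0108, 0.014, 0.54, 0.2445], [0.6, -0.0108, 0.014, 0.594, 0.2445], [0.6, -0.0108, 0.014, 0.594, 0.2445]]' | python3 -m jog; echo '[[0.1, 0, 0, 0, 0], [0.1, 0, 0, 0, 0], [0.1, 0, 0, 0, 0], [0.1, 0, 0, 0, 0]]' | python3 -m jog
```

```text
time_s: 19.08
eef_pos: [0.4452, -0.1848, 0.0295]
eef_rot: [-0.0, 0.772, 0.636, -0.0]
contact_force: [0.1, 0.5, 0.8]
gripper_width: 0.601
grasp_force: 0.0
time_s: 19.58
eef_pos: [0.4455, -0.1851, 0.0311]
eef_rot: [0.001, 0.772, 0.636, 0.0]
contact_force: [0.5, -0.2, 9.4]
gripper_width: 0.34
grasp_force: 59.1
```

In the tool's units: -0.09 m / 0.25 = -0.36, -0.05 m / 0.25 = -0.2.

```bash
echo '[[0.1, 0, 0, -0.2, 0], [0.1, 0, 0, -0.36, 0], [0.1, 0, 0, -0.36, 0]]' | python3 -m jog; echo '[[0.1, 0.18, 0.14, 0, -0.0637], [0.1, 0.36, 0.28, 0, -0.1273], [0.1, 0.54, 0.42, 0, -0.2165], [0.1, 0.72, 0.56, 0, -0.2165], [0.1, 0.832, 0.648, 0, -0.2165]]' | python3 -m jog; echo '[[0.1, 0, 0, 0, 0], [0.1, 0, 0, 0, 0]]' | python3 -m jog;python3 - <<'E'
from m import *
p,d,P=cloud('wrist'); cv2.imwrite('pics/w11.png',p)
o=robot.get_obs(); print(o['eef_pos'],q2R(o['eef_rot']).round(3).tolist())
E
```

```text
time_s: 19.95
eef_pos: [0.4463, -0.1855, 0.1231]
eef_rot: [0.003, 0.772, 0.636, 0.001]
contact_force: [-0.3, 0.6, -1.6]
gripper_width: 0.339
grasp_force: 59.5
time_s: 20.58
eef_pos: [0.6449, -0.0093, 0.1194]
eef_rot: [0.0, 0.714, 0.7, 0.0]
contact_force: [1.1, -0.3, -0.7]
gripper_width: 0.336
grasp_force: 59.5
time_s: 20.82
eef_pos: [0.6427, -0.0116, 0.1193]
eef_rot: [-0.0, 0.715, 0.699, -0.0]
contact_force: [-0.1, 0.6, -1.3]
gripper_width: 0.333
grasp_force: 59.5
[ 0.6425376  -0.01191098  0.1194265 ] [[0.022, 1.0, -0.001], [1.0, -0.022, -0.0], [-0.0, -0.001, -1.0]]
```

View pics/w11.png

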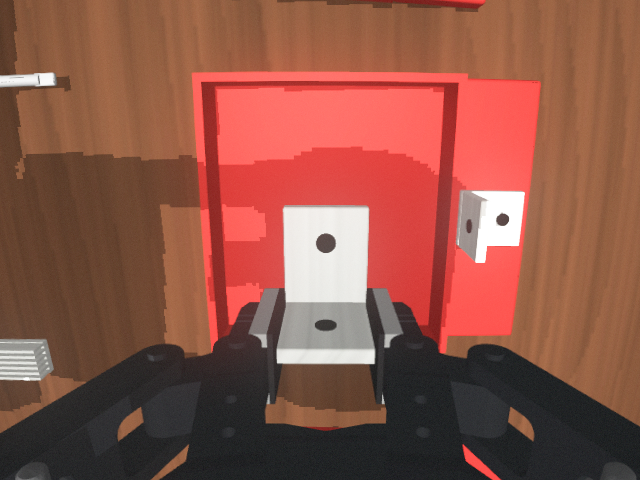

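The bracket is held upright at (325,270), centred over its bin, whose interior spans columns 215–445.

The manual's scale: shifts go in shares of 0.25 m and turns go in shares of 45 degrees. Converting my numbers, 0.0845 m / 0.25 = 0.338, 0.075 m / 0.25 = 0.3.

```bash
echo '[[0.1, 0, 0, 0.18, 0], [0.1, 0, 0, 0.3, 0], [0.1, 0, 0, 0.338, 0], [0.1, 0, 0, 0.338, 0], [0.1, 0, 0, 0.338, 0]]' | python3 -m jog; echo '[[0.55, 0, 0, 0, 0], [0.55, 0, 0, 0, 0], [0.55, 0, 0, 0, 0], [0.55, 0, 0, -0.2, 0], [0.55, 0, 0, -0.4, 0]]' | python3 -m jog; echo '[[0.6, 0, -0.2, -0.16, 0], [0.6, 0, -0.4, -0.32, 0], [0.6, 0, -0.6, -0.48, 0], [0.6, 0, -0.8, -0.6, 0], [0.6, 0, -0.8, -0.6, 0]]' | python3 -m jog; python3 - <<'E'
from m import *
p,d,P=cloud('scene'); a=cv2.resize(p[200:420,150:480],None,fx=2.4,fy=2.4,interpolation=cv2.INTER_CUBIC); cv2.imwrite('pics/end.png',a)
E
```

```text
time_s: 21.5
eef_pos: [0.6436, -0.0119, 0.0361]
eef_rot: [0.0, 0.715, 0.699, 0.0]
contact_force: [-0.3, 0.4, -1.1]
gripper_width: 0.335
grasp_force: 61.4
time_s: 22.12
eef_pos: [0.6431, -0.0113, 0.1361]
eef_rot: [-0.001, 0.715, 0.699, -0.0]
contact_force: [1.1, -1.0, 1.5]
gripper_width: 0.553
grasp_force: 0.0
time_s: 22.75
eef_pos: [0.4413, -0.0068, 0.2876]
eef_rot: [0.001, 0.715, 0.699, 0.001]
contact_force: [0.5, 0.0, -0.5]
gripper_width: 0.599
grasp_force: 0.0
```

View pics/end.png

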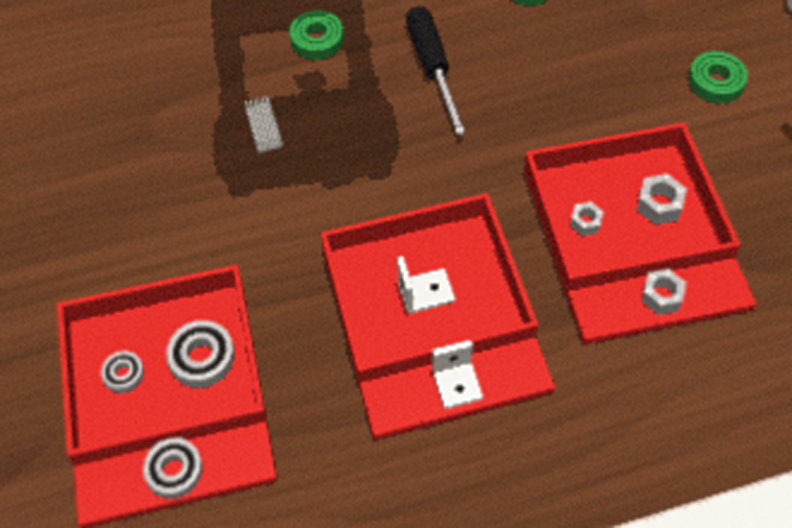

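All five pieces are in the right bins and lying flat: bearings at (122,370) and (200,352), nuts at (587,217) and (662,197), and the bracket standing on its foot at (427,288).

```bash
python3 -c "
from workcell import job
print(job.hand_in())"
```

```text
the job is handed in; nothing more can be done
None
```

The job is handed in after about 23 s of robot time: both nuts, both bearings and the bracket are in their matching bins, flat and apart, with the bracket standing on its foot and the mug never approached.

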